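Warm a jar of set honey under the sliding hood

ROBOT

A 6-joint arm with a two-finger parallel gripper is mounted at the origin on a cart in front of the work surface, level with it; the furniture and walls round the work are solid. World frame = base frame: x ahead of the robot, y to its left, z up, the work surface at z = 0. Lengths are in mm, angles in rad, forces in N, time in s.
With the tool pointing down it reaches from about 350 to 975 mm from the base axis. Payload 7.1 kg.
Tool frame: the origin (TCP) lies between the finger pads; the fingertips stand 17 mm ahead of it and the grasp point (between the pads) lies 2 mm behind it; z points along the fingers, y is the line along which they close (so a half turn about z gives the same grasp; the last joint's range is limited). The gripper opens to 88 mm and grips with 3 to 60 N. Pads are 20 mm wide; open, the fingers measure 115 mm over their backs; the gripper's body (75 mm by 178 mm) begins 61 mm behind the grasp point.
Start: joints at [1.182, 0.423, 1.63, -0, 1.089, -0.019], TCP at [225.861, 582.745, 239.675] pointing down, gripper open.
Joint ranges: [-3, 3], [-0.9, 2.11], [0.09, 2.58], [-1.31, 4.45], [0.11, 2.69], [-2.54, 2.54]. Speed limits (rad/s): [2.39, 2.39, 3.01, 3.14, 3.14, 3.14].

INTERFACE

Orientations are given as a rotation vector (axis times angle).
In Python, from workcell import ctrl gives the robot as it stands.
- The arm moves only by the tool jog_arm, called after "Call:" as a command line: name --argument value ..., lists and objects as JSON in quotes. Schema: {"type":"object","properties":{"motion":{"type":"array","items":{"type":"array","prefixItems":[{"type":"array","items":{"type":"number"},"minItems":3,"maxItems":3},{"type":"array","items":{"type":"number"},"minItems":3,"maxItems":3}],"minItems":2,"maxItems":2},"minItems":1,"maxItems":5},"aperture":{"type":"number"},"only":{"type":"string"},"quiet":{"type":"boolean"},"lines":{"type":"string"}},"required":["motion"],"additionalProperties":false}. motion is a list of rows, 1 to 5 of them, each written [[dx, dy, dz], [rx, ry, rz]]: dx, dy, dz in mm, then a rotation vector rx, ry, rz in rad; each row shifts and turns the commanded pose from where the row before left it, along the tool's axes as they then stand; what a row does not reach is not made up. A row lasts 1/12 s, in which the tool goes at most 41.7 mm and 0.125 rad, less where a joint would pass 70% of its speed; a pose out of reach is approached as far as the arm can. aperture is the finger opening in mm, set as the call begins (left out keeps the last). The fingers move at their own pace and stop on an object; the grip force is fixed at half the most. Time passes only in rows, so rows that do not move let the fingers close. The tool returns the time, the measured TCP pose, the force, the opening and the grip force at its end. only (a regular expression) keeps the lines of the reply that match it, lines (a string "A,B") keeps lines A to B, and quiet returns only ok. Input that does not fit is refused with a message, and nothing moves.
- ctrl.get_obs(): the state, without advancing time (a new reading comes with each control period).
- ctrl.get_image(name): name is "scene" or "top" or "wrist"; returns a dict with "img" (420x560x3 uint8, red, green, blue), "fx", "fy", "cx", "cy" (pixels), "R" (3x3) and "t" (3): a world point X has camera coordinates R X + t. Camera axes: x right, y down, z forward; pixel columns grow to the right and rows downward; lengths in mm; the calibration is good to about 2 mm. A picture is of the moment at which its call begins. There is no depth.
- ctrl.close_job(): hands the job in; it is judged then, once.
The state is a dict: "t": time; "qpos": joint angles; "qvel": joint speeds; "joint_torque": joint torques, N m; "ee_pos": TCP position; "orientation": TCP orientation; "ft_force": force on the tool from outside, world axes, zero at the start; "moment": the same for the moment, N m; "width": finger opening in mm; "grasp_force": force on a finger pad.
Only numpy, scipy, OpenCV 4.12 (cv2) and the standard library are available. Lean on these libraries where they do the work, as an engineer would, in place of code of your own. Each camera call takes 0.05 s, during which the arm holds its last target. There are 200 camera calls.

TASK

Slide the hood of the jar warmer open, carry the honey jar over upright and set it down gently, not dropped, in the middle of the round hot plate so that no edge of its base hangs over. Then slide the hood fully shut against its end frame. Leave the mug and the lemon where they are.

Things in the scene. Friction and masses are not known exactly. Their poses are not given: they have to be found in the camera images.
- honey_jar: Jar of honey, amber in clear glass with a green screw lid, 84 mm tall, about 0.3 kg. Origin: centre of the underside, z up. Lid (top 11 mm) round, 69 mm across; glass below slightly faceted, 66 mm wide along x, 74 mm along y; base 69 mm across. Grip it across x at the lid; lid and glass do not come apart.
- plate (a point): Centre of the top face of the round dark hot plate, 94 mm across, 14 mm above the worktop, in the right half of the warmer (85 mm from the warmer's centre, to its -y side). It lies in a well 104 mm (x) by 140 mm (y) whose rim is 20 mm higher than the plate. Axes as the warmer's.
- hood_grip (a point): Centre of the black grip bar on the front half of the hood's roof. The bar runs along the warmer's x, 80 mm long, 14 mm thick (y) and 14 mm high, its centre 129 mm and top 136 mm above the worktop; 11 mm of free height under it, down to the roof. Pinch it from above along y, or push on its side.
- hood (a joint): How far the hood is open, m: 0 = shut against the end frame, 0.170 = fully open (end stops at both). It moves along the warmer's +y to open; it starts partly open and stays where it is left. Takes about 2 N to slide.
- warmer: Jar warmer, white, fixed, 144 (x) x 364 mm (y), base 34 mm high. Origin: centre of its underside. At its right (-y) end an end frame rises to 111 mm, inner face 85 mm from the plate's centre. The hood (roof 111 mm high, 168 mm long, clear sides, open right end) rides on rails; open, it parks over the left half. Behind and above hangs a wall cabinet: underside z 0.58 m, knobs from x 0.61 m.
- mug_tea: White tea mug with handle, 91 mm tall, 82 mm across, 114 mm with the handle; bystander. Origin: centre of its underside.
- lemon: Lemon, 71 x 53 x 51 mm, lying at the back; bystander. Origin: centre of its underside.

How it is judged (in metres and radians):
On the way, in this order (a step that is already met when the one before it is completed fails the run):
1. the honey jar stands upright on the hot plate, its base wholly within the plate, let go by the fingers, the hood still open (horizontal distance between honey_jar and plate below 0.012 m and z of honey_jar in the frame of plate between -0.004 and 0.004 m and angle between honey_jar's own z axis and vertical below 0.06 rad and contact force between the fingers and honey_jar below 0.1 N and value of joint hood above 0.03 m), for 0.2 s.
2. the hood is shut against its end frame (value of joint hood below 0.004 m), for 0.2 s.
At the end, for the whole second after the job is handed in: The jar stands upright (within 3.5 degrees) and at rest on the hot plate, its axis within 12 mm of the plate's centre (so the base does not overhang), and the hood is shut to within 4 mm of its end stop (horizontal distance between honey_jar and plate below 0.012 m and z of honey_jar in the frame of plate between -0.004 and 0.004 m and angle between honey_jar's own z axis and vertical below 0.06 rad and linear speed of honey_jar below 0.02 m/s and value of joint hood below 0.004 m); the robot touches nothing.
It fails at once if the honey jar is dropped (falls out of the fingers by more than about 1 cm) (contact force between the fingers and honey_jar below 0.05 N and linear speed of honey_jar above 0.5 m/s).
It fails at once if the honey jar is tipped over (angle between honey_jar's own z axis and vertical above 0.7 rad).
It fails at once if the mug is shifted by more than 3 cm (distance of mug_tea from where it was at the start of the episode above 0.03 m).
It fails at once if the lemon is shifted by more than 3 cm (distance of lemon from where it was at the start of the episode above 0.03 m).
It also fails if it takes over 61 s, if anything falls off the work surface, if the arm or the gripper's body presses on something with over 40 N, if the wrist force passes 120 N, or if a joint passes its speed limit or range.

## Working session

There is one attempt and no reset: what is moved stays moved. The work goes in short steps, Python scripts to look and compute and a tool call to move; the robot and the scene stay as the last step left them, time stands still between calls to the robot, and variables do not carry over. Pictures are saved under pics/ and viewed, at most 10 in all, crops included, and the job is handed in when it is done.

```bash
ls; mkdir -p pics; python3 - <<'E'
from workcell import ctrl
import cv2,numpy as np
o=ctrl.get_obs(); print(o['t'],o['ee_pos'],o['orientation'],o['width'])
a=ctrl.get_image('scene');b=ctrl.get_image('top')
for n,i in(('scene',a),('top',b)):
    cv2.imwrite(f'pics/{n}0.png',i['img'][:,:,::-1]); C=-np.array(i['R']).T@i['t']; print(n,i['fx'],C,np.round(i['R'],3).tolist())
E
```

```text
pics
workcell.py
0.0 [225.6425173  582.28918162 238.91185833] [-5.77550795e-01 -3.08770290e+00  2.33696305e-03] 87.86563523074794
scene 546.8666725694926 [ 387.30428178  414.87496996 1241.70992004] [[-0.973, -0.232, -0.004], [-0.204, 0.866, -0.457], [0.11, -0.444, -0.889]]
top 401.6027953517927 [ 446.17084466 -136.30147309 1042.38757978] [[0.014, -0.999, 0.036], [-0.999, -0.016, -0.049], [0.05, -0.035, -0.998]]
```

View pics/scene0.png

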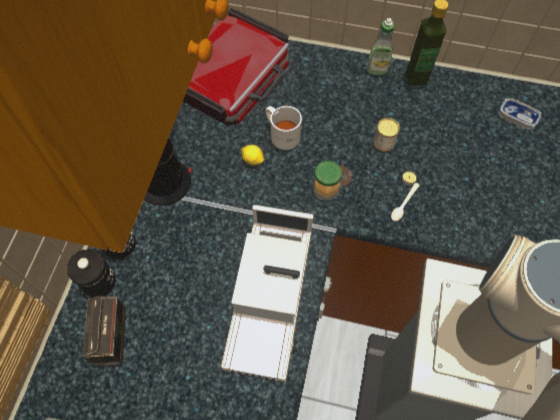

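View pics/top0.png

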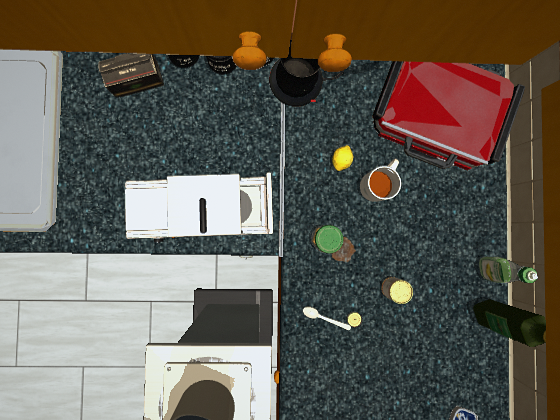

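The scene view shows the warmer with the grip bar at about (281,271), the jar lid at (328,173), and the mug and lemon behind. In the top view the bar is at (203,215), the lid at (328,238) and the half-covered plate at about (247,207). The end frame is at column 270, so the hood opens towards the image's left (+y).

```bash
cat > h.py <<'E'
import cv2,numpy as np
from workcell import ctrl
def ray(i,p):
    R=np.array(i['R']);t=np.array(i['t']).ravel()
    d=R.T@np.array([(p[0]-i['cx'])/i['fx'],(p[1]-i['cy'])/i['fy'],1.]);return -R.T@t,d/np.linalg.norm(d)
def onz(i,p,z):
    c,d=ray(i,p);return c+d*(z-c[2])/d[2]
def tri(L):
    A=np.zeros((3,3));b=np.zeros(3)
    for i,p in L:
        c,d=ray(i,p);P=np.eye(3)-np.outer(d,d);A+=P;b+=P@c
    X=np.linalg.solve(A,b);return X,[round(float(np.linalg.norm(np.cross(X-ray(i,p)[0],ray(i,p)[1]))),1) for i,p in L]
def blob(m,near,amin=60):
    """contour (area>amin) whose centroid is nearest to `near`"""
    cs,_=cv2.findContours(m.astype(np.uint8)*255,cv2.RETR_EXTERNAL,cv2.CHAIN_APPROX_NONE)
    cs=[c for c in cs if cv2.contourArea(c)>amin]
    return min(cs,key=lambda c:np.hypot(*(c[:,0].mean(0)-near)))
def hsv(i): return cv2.cvtColor(i['img'],cv2.COLOR_RGB2HSV).astype(int)
def green(i): h=hsv(i);return (h[...,0]>45)&(h[...,0]<85)&(h[...,1]>110)&(h[...,2]>50)
def dark(i): return i['img'].max(2)<70
def roi(m,x0,x1,y0,y1): k=np.zeros_like(m);k[y0:y1,x0:x1]=m[y0:y1,x0:x1];return k
def save(i,n): cv2.imwrite(f'pics/{n}.png',i['img'][:,:,::-1])
E
python3 - <<'E'
from h import *
s=ctrl.get_image('scene');t=ctrl.get_image('top')
gs=blob(green(s),(328,173));gt=blob(green(t),(328,238))
es,et=cv2.fitEllipse(gs),cv2.fitEllipse(gt);print('lid',es,et,tri([(s,es[0]),(t,et[0])]))
bs=blob(roi(dark(s),255,308,258,284),(281,271));bt=blob(roi(dark(t),190,215,190,240),(203,215))
rs,rt=cv2.minAreaRect(bs),cv2.minAreaRect(bt);print('bar',rs,rt,tri([(s,rs[0]),(t,rt[0])]))
c=cv2.boxPoints(rt);print(np.round([onz(t,p,136) for p in c],1).tolist())
w=roi(t['img'].min(2)>150,115,280,165,245)
wc=blob(w,(190,207),500);print('white top poly',cv2.approxPolyDP(wc,3,True)[:,0].tolist())
im=cv2.resize(t['img'][160:250,110:290],None,fx=4,fy=4,interpolation=cv2.INTER_CUBIC)
cv2.imwrite('pics/c1.png',im[:,:,::-1])
h=hsv(t);y=blob((h[...,0]>18)&(h[...,0]<35)&(h[...,1]>150)&(h[...,2]>120),(343,157));print('lemon',onz(t,y[:,0].mean(0),25))
print('mug',onz(t,(380,184),91))
E
```

```text
Traceback (most recent call last):
  File "h.py", line 17, in blob
    return min(cs,key=lambda c:np.hypot(*(c[:,0].mean(0)-near)))
ValueError: min() iterable argument is empty
```

```bash
sed -i 's/^def green.*/def green(i): h=hsv(i);return (h[...,0]>45)\&(h[...,0]<85)\&(h[...,1]>90)\&(h[...,2]>40)/' h.py
python3 - <<'E'
from h import *
s=ctrl.get_image('scene');t=ctrl.get_image('top')
print(hsv(s)[173,328],hsv(t)[238,328],hsv(t)[150,330])
gs=blob(green(s),(328,173));gt=blob(green(t),(328,238))
es,et=cv2.fitEllipse(gs),cv2.fitEllipse(gt);print('lid',es,et,tri([(s,es[0]),(t,et[0])]))
bs=blob(roi(dark(s),255,308,258,284),(281,271));bt=blob(roi(dark(t),190,215,190,240),(203,215))
rs,rt=cv2.minAreaRect(bs),cv2.minAreaRect(bt);print('bar',rs,rt,tri([(s,rs[0]),(t,rt[0])]))
c=cv2.boxPoints(rt);print(np.round([onz(t,p,136) for p in c],1).tolist())
w=roi(t['img'].min(2)>150,115,280,165,245)
wc=blob(w,(190,207),500);print('white top poly',cv2.approxPolyDP(wc,3,True)[:,0].tolist())
im=cv2.resize(t['img'][160:250,110:290],None,fx=4,fy=4,interpolation=cv2.INTER_CUBIC)
cv2.imwrite('pics/c1.png',im[:,:,::-1])
h=hsv(t);y=blob((h[...,0]>18)&(h[...,0]<35)&(h[...,1]>150)&(h[...,2]>120),(343,157));print('lemon',onz(t,y[:,0].mean(0),25))
print('mug',onz(t,(380,184),91))
E
```

```text
[ 56  97 129] [ 58 110 151] [93 46 50]
lid ((327.927734375, 172.96177673339844), (22.58639907836914, 26.37017059326172), 97.27621459960938) ((328.74578857421875, 238.56134033203125), (26.91634750366211, 27.3756046295166), 170.6603546142578) (array([ 425.20749645, -292.8241109 ,   74.94381407]), [0.4, 0.4])Traceback (most recent call last):
  File "<stdin>", line 6, in <module>
  File "h.py", line 17, in blob
    return min(cs,key=lambda c:np.hypot(*(c[:,0].mean(0)-near)))
ValueError: min() iterable argument is empty
```

```bash
python3 - <<'E'
from h import *
s=ctrl.get_image('scene');t=ctrl.get_image('top')
im=cv2.resize(t['img'][160:250,110:290],None,fx=4,fy=4,interpolation=cv2.INTER_CUBIC)
cv2.imwrite('pics/c1.png',im[:,:,::-1])
print(s['img'][268:275,275:300:6].max(2).tolist(),t['img'][215,196:212].max(1).tolist())
h=hsv(t);y=blob((h[...,0]>18)&(h[...,0]<35)&(h[...,1]>150)&(h[...,2]>120),(343,157));print('lemon',onz(t,y[:,0].mean(0),25))
print('mug',onz(t,(380,184),91))
for thr in (90,):
  bs=blob(roi(s['img'].max(2)<thr,255,308,258,284),(281,271),30);bt=blob(roi(t['img'].max(2)<thr,190,215,190,240),(203,215),30)
  rs,rt=cv2.minAreaRect(bs),cv2.minAreaRect(bt);print('bar',rs,rt,tri([(s,rs[0]),(t,rt[0])]))
  print(np.round([onz(t,p,136) for p in cv2.boxPoints(rt)],1).tolist())
w=roi(t['img'].min(2)>150,115,280,165,245)
wc=blob(w,(190,207),500);print('white top poly',cv2.approxPolyDP(wc,3,True)[:,0].tolist())
E
```

```text
[[72, 102, 192, 230, 233], [80, 71, 102, 191, 231], [76, 82, 75, 100, 217], [65, 79, 83, 70, 161], [71, 68, 80, 83, 114], [123, 70, 65, 83, 106], [156, 122, 70, 68, 115]] [245, 247, 252, 213, 19, 33, 61, 71, 33, 25, 141, 255, 248, 246, 246, 246]
lemon [ 631.70963474 -334.66538985   25.        ]
mug [ 558.3874732  -412.86575627   91.        ]
bar ((281.0, 271.5), (34.67892074584961, 7.070075035095215), 9.090276718139648) ((202.54837036132812, 214.99844360351562), (34.079044342041016, 6.125845432281494), 88.15238952636719) (array([475.8639931 ,   4.12937336, 123.10435574]), [0.4, 0.4])
[[513.7, 11.2, 136.0], [514.4, -2.5, 136.0], [438.0, -6.7, 136.0], [437.3, 6.9, 136.0]]
white top poly [[264, 178], [240, 181], [238, 174], [127, 181], [126, 236], [237, 234], [241, 229], [243, 233], [267, 233], [265, 187], [261, 184]]
```

View pics/c1.png

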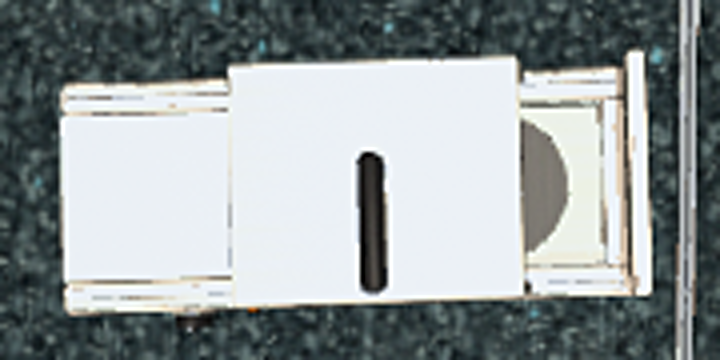

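The crop shows the hood about 60% over the right half. The bar is at crop (370,222), and the visible part of the grey plate spans crop columns 524–568. Next I move above the bar.

```bash
cat >> h.py <<'E'
from scipy.spatial.transform import Rotation as Ro
def rel(target,ang=None):
    """print remaining shift in tool axes, and turn about tool z so that tool y lies at world angle ang"""
    o=ctrl.get_obs();R=Ro.from_rotvec(o['orientation']).as_matrix()
    d=R.T@(np.array(target)-o['ee_pos']);a=np.arctan2(R[1,1],R[0,1])
    print('t',round(o['t'],2),'ee',np.round(o['ee_pos'],1),'tilt',np.round(R[:2,2],3),'yang',round(a,3),'shift',np.round(d,1),
      'turn',None if ang is None else round((a-ang+np.pi/2)%np.pi-np.pi/2,3))
E
```

Call:
jog_arm --motion '[[[-27.6,-28.1,0],[0,0,0]],[[-27.6,-28.1,0],[0,0,0]],[[-27.6,-28.1,0],[0,0,0]],[[-27.6,-28.1,0],[0,0,0]],[[-27.6,-28.1,0],[0,0,0]]]' --aperture 60

```text
t: 0.82
ee_pos: [304.0, 400.2, 239.7]
orientation: [0.577, 3.088, 0.0]
ft_force: [0.8, -0.0, 0.7]
width: 60.7
grasp_force: 0.0
```

Call:
jog_arm --motion '[[[-27.6,-28.1,0],[0,0,0]],[[-27.6,-28.1,0],[0,0,0]],[[-27.6,-28.1,0],[0,0,0]],[[-27.6,-28.1,0],[0,0,0]],[[-27.6,-28.1,0],[0,0,0]]]'

```text
t: 1.23
ee_pos: [382.0, 219.3, 240.0]
orientation: [0.577, 3.088, 0.001]
ft_force: [0.9, -0.1, -0.6]
width: 60.3
grasp_force: 0.0
```

Call:
jog_arm --motion '[[[-27.6,-28.1,0],[0,0,0]],[[-27.6,-28.1,0],[0,0,0]],[[-27.6,-28.1,0],[0,0,0]],[[-27.6,-28.1,0],[0,0,0]],[[-27.6,-28.1,0],[0,0,0]]]'

```text
t: 1.65
ee_pos: [460.0, 38.1, 240.0]
orientation: [0.578, 3.087, 0.0]
ft_force: [0.2, 0.1, -1.2]
width: 60.1
grasp_force: 0.0
```

Call:
jog_arm --motion '[[[0,0,0],[0,0,-0.106]],[[0,0,0],[0,0,-0.106]],[[0,0,0],[0,0,-0.106]],[[0,0,0],[0,0,-0.106]],[[0,0,0],[0,0,0]]]'

```text
t: 2.07
ee_pos: [459.6, 39.9, 239.8]
orientation: [-0.09, 3.14, -0.0]
ft_force: [0.4, -0.0, -0.8]
width: 59.7
grasp_force: 0.0
```

```bash
python3 -c "
from h import *
rel((476,4,132),1.627);w=ctrl.get_image('wrist');save(w,'w1');print(ray(w,(280,210)),np.round(w['R'],2).tolist())"
```

```text
t 2.07 ee [459.6  39.9 239.8] tilt [ 0. -0.] yang 1.628 shift [-14.3 -36.7 107.8] turn 0.001
(array([375.65826389,  34.70754353, 384.57357274]), array([ 0.30086565,  0.01244616, -0.95358532])) [[-0.06, 1.0, -0.0], [0.95, 0.06, 0.31], [0.31, 0.02, -0.95]]
```

View pics/w1.png

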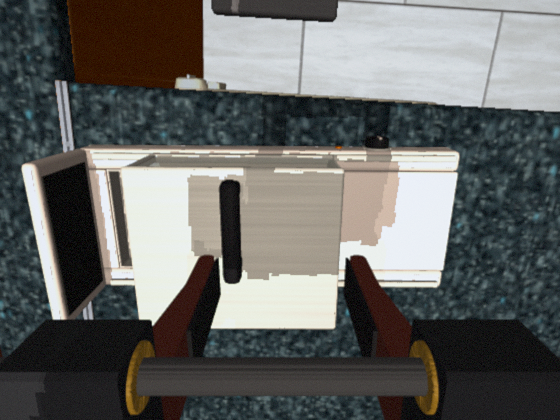

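```bash
python3 -c "
from h import *
w=ctrl.get_image('wrist')
m=w['img'].max(2)<90
for z in (129,136): print(z)
cs,_=cv2.findContours(m.astype(np.uint8),0,2)
for c in cs:
  if cv2.contourArea(c)>300:
    r=cv2.minAreaRect(c);print(r,onz(w,r[0],136))
"
```

```text
129
136
((273.5, 10.5), (21.0, 125.0), 90.0) [329.89260076  27.90338786 136.        ]
((279.5, 209.5), (419.0, 559.0), 90.0) [453.70503742  37.76436474 136.        ]
```

The wrist view shows the bar from (230,182) to (232,282), left of the fingers. I'll triangulate it against the top view.

```bash
python3 -c "
from h import *
w=ctrl.get_image('wrist');t=ctrl.get_image('top')
m=roi(w['img'].max(2)<110,205,260,165,300)
c=blob(m,(231,231),200);r=cv2.minAreaRect(c);print(r,onz(w,r[0],136))
bt=blob(roi(t['img'].max(2)<90,190,215,190,240),(203,215),30);rt=cv2.minAreaRect(bt);print(rt,tri([(w,r[0]),(t,rt[0])]))
p=cv2.boxPoints(r);print(np.round([onz(w,q,136) for q in p],1).tolist())
"
```

```text
((230.15167236328125, 231.49423217773438), (103.30528259277344, 21.21255874633789), 87.82526397705078) [471.83568537   3.68246544 136.        ]
((202.0, 220.0), (24.0, 38.0), 0.0) (array([465.77860973,   3.31184714, 147.56811311]), [2.4, 2.4])
[[435.1, -5.2, 136.0], [433.8, 9.2, 136.0], [512.1, 13.4, 136.0], [513.5, -2.4, 136.0]]
```

Call:
jog_arm --motion '[[[-13,-36.7,0],[0,0,0]],[[0,0,35],[0,0,0]],[[0,0,35],[0,0,0]],[[0,0,20],[0,0,0]],[[0,0,0],[0,0,0]]]' --aperture 60

```text
t: 2.68
ee_pos: [471.7, 4.1, 146.2]
orientation: [0.082, -3.133, -0.0]
ft_force: [-0.3, 0.2, -0.6]
width: 60.0
grasp_force: 0.0
```

```bash
python3 -c "
from h import *
rel((475,4,132),1.625)"
```

```text
t 2.68 ee [471.7   4.1 146.2] tilt [-0.007  0.   ] yang 1.623 shift [-3.3 -0.3 14.1] turn -0.002
```

Call:
jog_arm --motion '[[[-2,0,10],[0,0,0]],[[0,0,5],[0,0,0]],[[0,0,0],[0,0,0]],[[0,0,0],[0,0,0]]]' --aperture 60

```text
t: 3.02
ee_pos: [477.1, 4.4, 135.4]
orientation: [-0.085, 3.139, -0.0]
ft_force: [-0.5, -0.1, 0.4]
width: 60.2
grasp_force: 0.0
```

Call:
jog_arm --motion '[[[0,0,0],[0,0,0]],[[0,0,0],[0,0,0]],[[0,0,0],[0,0,0]],[[0,0,0],[0,0,0]],[[0,0,0],[0,0,0]]]' --aperture 5

```text
t: 3.43
ee_pos: [476.6, 4.3, 134.9]
orientation: [-0.085, 3.14, -0.0]
ft_force: [0.1, 0.7, -0.4]
width: 30.3
grasp_force: 0.0
```

```bash
python3 -c "
from h import *
rel((475,4,132),1.625)"
```

```text
t 3.43 ee [476.6   4.3 134.9] tilt [0. 0.] yang 1.625 shift [ 1.6 -0.2  2.9] turn -0.0
```

Call:
jog_arm --motion '[[[0,0,0],[0,0,0]],[[0,0,0],[0,0,0]],[[0,0,0],[0,0,0]],[[0,0,0],[0,0,0]]]' --aperture 5

```text
t: 3.77
ee_pos: [476.5, 4.2, 134.7]
orientation: [-0.085, 3.14, -0.0]
ft_force: [-0.3, -0.6, 1.4]
width: 13.7
grasp_force: 30.0
```

Call:
jog_arm --motion '[[[0,10,0],[0,0,0]],[[0,20,0],[0,0,0]],[[0,25,0],[0,0,0]],[[0,25,0],[0,0,0]],[[0,15,0],[0,0,0]]]'

```text
t: 4.18
ee_pos: [471.7, 101.1, 134.7]
orientation: [-0.086, 3.139, 0.0]
ft_force: [3.8, -1.8, -2.0]
width: 13.6
grasp_force: 30.0
```

Call:
jog_arm --motion '[[[0,5,0],[0,0,0]],[[0,0,0],[0,0,0]]]'

```text
t: 4.35
ee_pos: [471.4, 105.5, 134.7]
orientation: [-0.088, 3.139, 0.001]
ft_force: [2.4, 1.5, -2.3]
width: 13.9
grasp_force: 30.0
```

```bash
python3 -c "
from h import *
rel((475,110,132),1.625);print(ctrl.get_obs()['grasp_force'])"
```

```text
t 4.35 ee [471.4 105.5 134.7] tilt [0.001 0.001] yang 1.627 shift [-3.8  4.3  2.7] turn 0.002
30.006032288074493
```

Call:
jog_arm --motion '[[[0,0,0],[0,0,0]],[[0,0,0],[0,0,0]],[[0,0,0],[0,0,0]],[[0,0,0],[0,0,0]]]' --aperture 50

```text
t: 4.68
ee_pos: [470.9, 103.4, 134.6]
orientation: [0.084, -3.14, 0.0]
ft_force: [1.1, -0.0, 0.3]
width: 36.8
grasp_force: 0.0
```

Call:
jog_arm --motion '[[[0,0,-20],[0,0,0]],[[0,0,-40],[0,0,0]],[[0,0,-40],[0,0,0]],[[0,-20,-10],[0,0,0]],[[0,-30,0],[0,0,0]]]'

```text
t: 5.1
ee_pos: [476.0, 54.7, 248.5]
orientation: [-0.088, 3.133, 0.001]
ft_force: [-0.1, -0.5, -0.6]
width: 50.1
grasp_force: 0.0
```

Call:
jog_arm --motion '[[[5,-40,0],[0,0,0]],[[5,-40,0],[0,0,0]],[[5,-40,0],[0,0,0]],[[0,0,0],[0,0,0]],[[0,0,0],[0,0,0]]]' --aperture 88

```text
t: 5.52
ee_pos: [464.8, -68.6, 244.6]
orientation: [0.077, -3.14, -0.0]
ft_force: [-0.4, -0.3, -0.4]
width: 79.7
grasp_force: 0.0
```

```bash
python3 -c "
from h import *
rel((425,-293,240),0);w=ctrl.get_image('wrist');save(w,'w2')"
```

```text
t 5.52 ee [464.8 -68.6 244.6] tilt [-0.  0.] yang 1.62 shift [  50.7 -222.1    4.6] turn -1.522
```

View pics/w2.png

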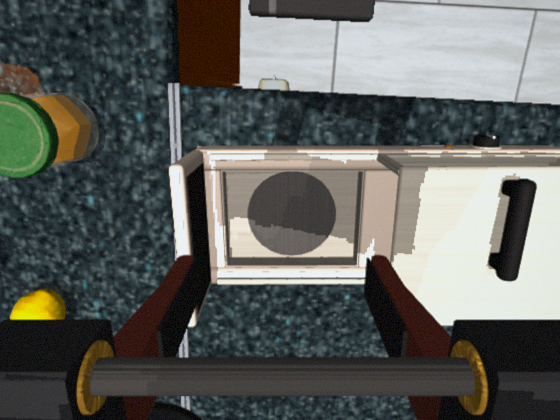

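The wrist view shows the whole plate at about (291,213), with the well around it and the hood clear of it. The jar's lid is cut off at the left edge.

```bash
python3 - <<'E'
from h import *
w=ctrl.get_image('wrist');g=cv2.cvtColor(w['img'],cv2.COLOR_RGB2HSV)
print(w['img'][213,225:365:10].tolist()); print(w['img'][165:270:8,291].tolist())
np.savez('w2.npz',**w)
E
```

```text
[[67, 63, 57], [154, 143, 132], [153, 143, 130], [67, 63, 61], [71, 70, 66], [73, 71, 67], [59, 57, 56], [65, 60, 62], [63, 59, 60], [65, 61, 60], [67, 64, 64], [133, 124, 115], [139, 130, 120], [67, 62, 57]]
[[202, 181, 163], [71, 69, 67], [77, 69, 71], [70, 69, 66], [63, 61, 62], [67, 63, 63], [65, 65, 62], [66, 59, 60], [104, 101, 96], [104, 99, 95], [105, 98, 96], [104, 97, 95], [78, 75, 68], [238, 230, 217]]
```

Call:
jog_arm --motion '[[[8,-37,0],[0,0,0]],[[8,-37,0],[0,0,0]],[[8,-37,0],[0,0,0]],[[9,-37,0],[0,0,0]],[[9,-37,0],[0,0,0]]]' --aperture 88

```text
t: 6.03
ee_pos: [433.7, -253.4, 244.7]
orientation: [-0.09, 3.14, 0.0]
ft_force: [0.8, 0.2, -0.1]
width: 87.8
grasp_force: 0.0
```

Call:
jog_arm --motion '[[[8,-37,0],[0,0,0]],[[0,0,0],[0,0,0.124]],[[0,0,0],[0,0,0.124]],[[0,0,0],[0,0,0.124]],[[0,0,0],[0,0,0.124]]]'

```text
t: 6.45
ee_pos: [428.1, -289.5, 244.4]
orientation: [-0.695, -3.063, -0.001]
ft_force: [-0.2, 1.2, -0.7]
width: 87.8
grasp_force: 0.0
```

Call:
jog_arm --motion '[[[0,0,0],[0,0,0.124]],[[0,0,0],[0,0,0.124]],[[0,0,0],[0,0,0.124]],[[0,0,0],[0,0,0.124]],[[0,0,0],[0,0,0.124]]]'

```text
t: 6.87
ee_pos: [428.3, -289.1, 244.5]
orientation: [-1.595, -2.706, -0.0]
ft_force: [0.5, 0.9, -0.2]
width: 87.6
grasp_force: 0.0
```

Call:
jog_arm --motion '[[[0,0,0],[0,0,0.124]],[[0,0,0],[0,0,0.124]],[[0,0,0],[0,0,0.124]],[[0,0,0],[0,0,0.124]],[[0,0,0],[0,0,0]]]'

```text
t: 7.28
ee_pos: [428.2, -289.2, 244.5]
orientation: [-2.209, -2.234, -0.0]
ft_force: [-0.0, -0.4, 0.2]
width: 87.9
grasp_force: 0.0
```

```bash
python3 -c "
from h import *
rel((425,-293,200),0);w=ctrl.get_image('wrist');save(w,'w3');np.savez('w3.npz',**w);t=ctrl.get_image('top');save(t,'t3');np.savez('t3.npz',**t)
cv2.imwrite('pics/both.png',np.hstack([w['img'],t['img'][150:300,90:380].repeat(2,0)[:,:][:300].shape and w['img'][:,:1]])[:,:,::-1])
a=cv2.resize(w['img'],(400,300));b=cv2.resize(t['img'],(400,300));c=cv2.resize(t['img'][150:280,100:360],(400,200));cv2.imwrite('pics/both.png',np.vstack([np.hstack([a,b]),np.hstack([c,c*0])])[:,:,::-1])"
```

```text
t 7.28 ee [ 428.2 -289.2  244.5] tilt [-0.  0.] yang 0.011 shift [-3.7 -3.3 44.5] turn 0.011
```

View pics/both.png

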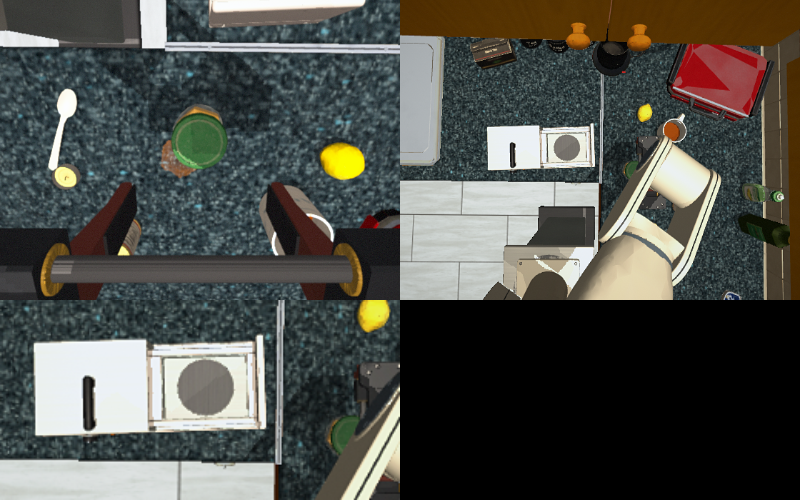

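The composite's wrist view (top left) shows the lid centred between the fingers, with a brown patch beside it. The top-view crop (bottom left) shows the whole plate at crop (205,387) and the opened hood. Now I measure the lid, plate and patch.

```bash
python3 - <<'E'
from h import *
w2,w3,t3=[dict(np.load(f+'.npz')) for f in('w2','w3','t3')]
s=ctrl.get_image('scene')
# plate
im=t3['img'];v=im.max(2).astype(int)
m=roi((v<170)&(v>60),205,262,183,225);c=blob(m,(233,204),150);e=cv2.fitEllipse(c);bt=e;print('plate top',e)
R=np.array([onz(t3,p,14)for p in c[:,0]]);print('on z14',onz(t3,e[0],14),np.ptp(R,0))
g=w2['img'];sat=g.max(2).astype(int)
# edge points by radial scan from the seed: first strong brightness rise
G=cv2.GaussianBlur(cv2.cvtColor(g,cv2.COLOR_RGB2GRAY),(3,3),0).astype(float);pts=[]
for a in np.arange(0,2*np.pi,.05):
    r=np.arange(36,50,.5);x=291.5+r*np.cos(a);y=213.5+r*np.sin(a)
    p=cv2.remap(G.astype(np.float32),x.astype(np.float32)[None],y.astype(np.float32)[None],1)[0]
    d=p[4:]-p[:-4];k=d.argmax()
    if d[k]>25: pts.append((x[k+2],y[k+2]))
ew=cv2.fitEllipse(np.array(pts,np.float32));print('plate wrist',len(pts),ew,onz(w2,ew[0],14))
R=np.array([onz(w2,p,14)for p in pts]);print(np.ptp(R,0),R.min(0)/2+R.max(0)/2)
print('plate tri',tri([(w2,ew[0]),(t3,e[0])]))
# lid
gs=cv2.fitEllipse(blob(green(s),(328,173)));gw=cv2.fitEllipse(blob(green(w3),(280,193)));print('lid',gs,gw)
print('lid tri wrist-scene',tri([(w3,gw[0]),(s,gs[0])]),'wrist z84',onz(w3,gw[0],84))
R=np.array([onz(w3,p,84)for p in blob(green(w3),(280,193))[:,0]]);print(np.ptp(R,0),R.min(0)/2+R.max(0)/2)
for n,i,b in(('s',s,(335,360,165,190)),('w',w3,(215,285,180,260))):
    h=hsv(i);mm=roi((h[...,0]<18)&(h[...,1]>60)&(h[...,2]>50),*b);cc=blob(mm,((b[0]+b[1])/2,(b[2]+b[3])/2),40);x,y,a,d=cv2.boundingRect(cc)
    print('brown',n,x,y,a,d,cv2.contourArea(cc),np.round(onz(i,(x,y),0)),np.round(onz(i,(x+a,y+d),0)))
# warmer yaw from hood edges / bar at t3
cv2.imwrite('pics/c4.png',np.hstack([cv2.resize(w3['img'][140:280,200:340],(480,480)),cv2.resize(s['img'][150:215,305:362],(320,480))])[:,:,::-1])
E
```

```text
plate top ((233.166015625, 206.455810546875), (35.76015090942383, 35.877071380615234), 55.065555572509766)
on z14 [502.83804276 -56.42447191  14.        ] [89.99931119 91.93390867  0.        ]
plate wrist 126 ((289.913818359375, 212.6627655029297), (83.89814758300781, 88.4928970336914), 86.45904541015625) [501.70854888 -57.1052304   14.        ]
[9.28685263e+01 9.38513916e+01 1.13686838e-13] [503.12704158 -56.79581294  14.        ]
plate tri (array([502.98437793, -56.54540987,  10.24754749]), [0.4, 0.4])
lid ((328.7037048339844, 173.5795135498047), (19.76972770690918, 24.553152084350586), 63.3135871887207) ((278.7208251953125, 197.34713745117188), (76.86792755126953, 77.78561401367188), 100.38702392578125)
lid tri wrist-scene (array([ 424.45056063, -294.34757158,   69.99149602]), [1.7, 1.7]) wrist z84 [ 426.21554016 -290.23458024   84.        ]
[6.60997777e+01 6.78462604e+01 1.13686838e-13] [ 426.42748006 -291.47487264   84.        ]
brown s 335 165 17 25 123.5 [ 414. -367.    0.] [ 357. -302.    0.]
brown w 225 196 50 53 863.5 [ 368. -313.    0.] [ 422. -374.    0.]
```

View pics/c4.png

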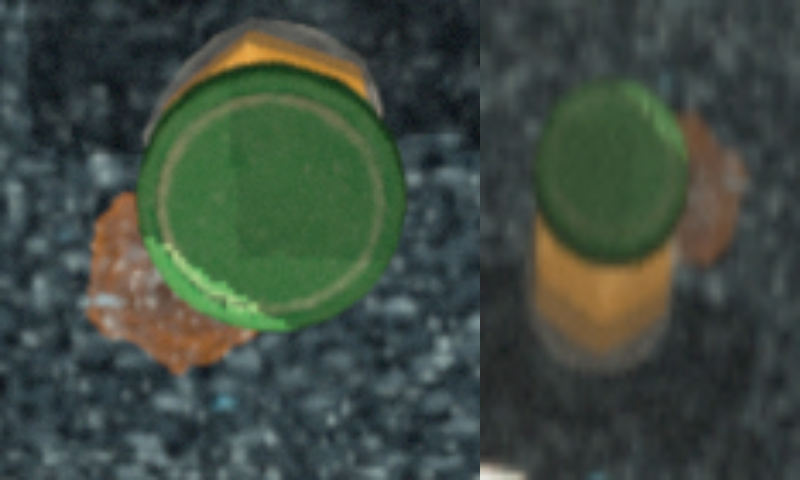

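The brown patch lies flat: it is amber light cast through the jar, not an object. The lid is centred at about (426,-292) with its top near 84. The plate is at (503,-56.7), with z measured at 10–14. I descend onto the jar.

Call:
jog_arm --motion '[[[-2.8,-2.2,0],[0,0,-0.045]],[[0,0,40],[0,0,0]],[[0,0,40],[0,0,0]],[[0,0,40],[0,0,0]],[[0,0,0],[0,0,0]]]' --aperture 88

```text
t: 7.85
ee_pos: [421.5, -290.5, 118.2]
orientation: [-2.144, -2.279, 0.002]
ft_force: [-1.0, 0.9, 0.9]
width: 87.8
grasp_force: 0.0
```

Call:
jog_arm --motion '[[[0,0,0],[0,0,0]]]'

```text
t: 7.93
ee_pos: [424.2, -292.5, 123.3]
orientation: [-2.15, -2.284, 0.001]
ft_force: [1.1, -0.3, 0.4]
width: 87.8
grasp_force: 0.0
```

```bash
python3 -c "
from h import *
rel((426,-292,77),0.056)"
```

```text
t 7.93 ee [ 424.2 -292.5  123.3] tilt [-0.004  0.003] yang 0.06 shift [ 0.3  2.  46.3] turn 0.004
```

Call:
jog_arm --motion '[[[0,0.5,15],[0,0,0]],[[0,0,12],[0,0,0]],[[0,0,12],[0,0,0]],[[0,0,6],[0,0,0]],[[0,0,0],[0,0,0]]]' --aperture 88

```text
t: 8.35
ee_pos: [426.6, -294.1, 81.0]
orientation: [2.154, 2.285, 0.0]
ft_force: [-0.0, -0.7, 1.2]
width: 88.0
grasp_force: 0.0
```

Call:
jog_arm --motion '[[[0,0,0],[0,0,0]],[[0,0,0],[0,0,0]]]'

```text
t: 8.52
ee_pos: [426.7, -294.2, 81.3]
orientation: [2.154, 2.284, 0.0]
ft_force: [0.8, 0.1, 0.2]
width: 87.7
grasp_force: 0.0
```

```bash
python3 -c "
from h import *
rel((426,-292,77),0.056);w=ctrl.get_image('wrist');save(w,'w5')"
```

```text
t 8.52 ee [ 426.7 -294.2   81.3] tilt [ 0.002 -0.001] yang 0.058 shift [ 2.3 -0.5  4.3] turn 0.002
```

View pics/w5.png

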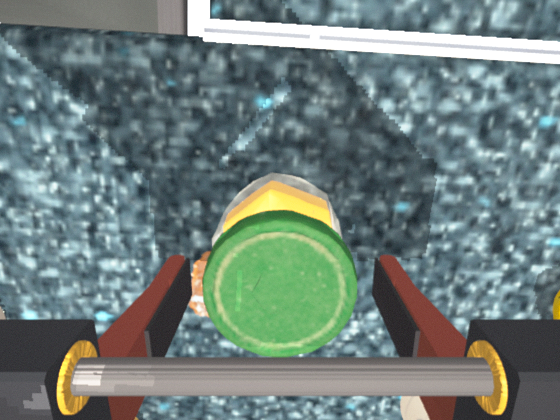

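The lid sits at (280,283), midway between the fingers. I nudge 2 mm along tool x, go down 4 mm and close.

Call:
jog_arm --motion '[[[2,0,4],[0,0,0]],[[0,0,0],[0,0,0]],[[0,0,0],[0,0,0]]]' --aperture 88

```text
t: 8.82
ee_pos: [425.5, -291.4, 75.7]
orientation: [-2.156, -2.285, 0.0]
ft_force: [-0.4, 0.6, -1.0]
width: 87.9
grasp_force: 0.0
```

Call:
jog_arm --motion '[[[0,0,0],[0,0,0]],[[0,0,0],[0,0,0]],[[0,0,0],[0,0,0]],[[0,0,0],[0,0,0]],[[0,0,0],[0,0,0]]]' --aperture 60

```text
t: 9.23
ee_pos: [425.6, -291.6, 75.7]
orientation: [-2.156, -2.285, 0.0]
ft_force: [-0.1, -0.0, -0.3]
width: 68.0
grasp_force: 30.0
```

```bash
python3 -c "
from h import *
rel((426,-292,77),0.056)"
```

```text
t 9.23 ee [ 425.6 -291.6   75.7] tilt [-0.  0.] yang 0.058 shift [-0.4  0.3 -1.3] turn 0.002
```

Gripped at 68 mm and 30 N. Now I lift it and carry it over the end frame.

Call:
jog_arm --motion '[[[0,0,-10],[0,0,0]],[[0,0,-25],[0,0,0]],[[0,0,-35],[0,0,0]],[[0,0,-35],[0,0,0]],[[0,0,-30],[0,0,0]]]'

```text
t: 9.65
ee_pos: [425.4, -291.5, 213.0]
orientation: [2.156, 2.285, 0.0]
ft_force: [0.4, -0.3, -2.2]
width: 67.8
grasp_force: 30.0
```

Call:
jog_arm --motion '[[[0,0,-5],[0,0,0]],[[0,0,0],[0,0,0]]]'

```text
t: 9.82
ee_pos: [426.5, -292.3, 218.0]
orientation: [2.153, 2.282, 0.001]
ft_force: [0.6, -0.4, -2.1]
width: 67.8
grasp_force: 30.0
```

Call:
jog_arm --motion '[[[15,6,0],[0,0,0]],[[25,10,0],[0,0,0]],[[30,12,0],[0,0,0]],[[30,12,0],[0,0,0]],[[30,12,0],[0,0,0]]]'

```text
t: 10.23
ee_pos: [468.7, -157.1, 213.6]
orientation: [-2.155, -2.281, 0.002]
ft_force: [0.6, -0.5, -2.2]
width: 67.8
grasp_force: 30.0
```

Call:
jog_arm --motion '[[[30,12,0],[0,0,0]],[[30,12,0],[0,0,0]],[[25,9,0],[0,0,0]],[[15,5.6,0],[0,0,0]],[[0,0,0],[0,0,0]]]'

```text
t: 10.65
ee_pos: [502.1, -54.0, 213.6]
orientation: [-2.15, -2.286, 0.002]
ft_force: [-1.1, -0.4, -3.2]
width: 67.9
grasp_force: 30.0
```

Call:
jog_arm --motion '[[[0,0,0],[0,0,0]],[[0,0,0],[0,0,0]]]'

```text
t: 10.82
ee_pos: [501.7, -57.1, 214.3]
orientation: [-2.154, -2.284, 0.003]
ft_force: [0.0, -0.6, -2.6]
width: 68.0
grasp_force: 30.0
```

```bash
python3 -c "
from h import *
rel((503,-56.7,90),0.056)"
```

```text
t 10.82 ee [501.7 -57.1 214.3] tilt [-0.003  0.   ] yang 0.058 shift [  0.3   1.7 124.3] turn 0.002
```

Call:
jog_arm --motion '[[[0,1,15],[0,0,0]],[[0,0,25],[0,0,0]],[[0,0,25],[0,0,0]],[[0,0,20],[0,0,0]],[[0,0,15],[0,0,0]]]'

```text
t: 11.23
ee_pos: [502.2, -57.8, 113.5]
orientation: [-2.157, -2.281, 0.003]
ft_force: [-1.1, 0.8, -1.7]
width: 68.1
grasp_force: 30.0
```

Call:
jog_arm --motion '[[[0,0,8],[0,0,0]],[[0,0,0],[0,0,0]],[[0,0,0],[0,0,0]],[[0,0,0],[0,0,0]]]'

```text
t: 11.57
ee_pos: [504.3, -57.2, 108.4]
orientation: [2.156, 2.283, 0.001]
ft_force: [-0.3, 0.4, -2.7]
width: 67.9
grasp_force: 30.0
```

```bash
python3 -c "
from h import *
rel((503,-56.7,90),0.056);print(ctrl.get_obs()['ft_force'])"
```

```text
t 11.57 ee [504.3 -57.2 108.4] tilt [ 0.001 -0.   ] yang 0.057 shift [ 0.6 -1.3 18.4] turn 0.001
[-0.28621251  0.40947429 -2.69888464]
```

Call:
jog_arm --motion '[[[0,-1,6],[0,0,0]],[[0,0,5],[0,0,0]],[[0,0,0],[0,0,0]],[[0,0,0],[0,0,0]],[[0,0,0],[0,0,0]]]'

```text
t: 11.98
ee_pos: [502.8, -56.7, 96.8]
orientation: [2.156, 2.285, 0.0]
ft_force: [-0.5, 0.9, -2.1]
width: 68.0
grasp_force: 30.0
```

Call:
jog_arm --motion '[[[0,0,2.5],[0,0,0]],[[0,0,0],[0,0,0]],[[0,0,0],[0,0,0]]]'

```text
t: 12.23
ee_pos: [502.7, -56.7, 94.1]
orientation: [-2.156, -2.285, 0.0]
ft_force: [0.3, 0.2, -2.7]
width: 67.9
grasp_force: 30.0
```

```bash
python3 -c "
from h import *
rel((503,-56.7,90),0.056);print(ctrl.get_obs()['ft_force'])"
```

```text
t 12.23 ee [502.7 -56.7  94.1] tilt [-0. -0.] yang 0.058 shift [0.  0.3 4.1] turn 0.002
[ 0.27805789  0.16374646 -2.65171747]
```

Call:
jog_arm --motion '[[[0,0,1.5],[0,0,0]],[[0,0,1.5],[0,0,0]],[[0,0,0],[0,0,0]],[[0,0,0],[0,0,0]]]'

```text
t: 12.57
ee_pos: [502.6, -56.8, 91.0]
orientation: [-2.156, -2.285, 0.0]
ft_force: [-0.4, -0.4, -2.8]
width: 67.7
grasp_force: 30.0
```

Call:
jog_arm --motion '[[[0,0,1],[0,0,0]],[[0,0,0],[0,0,0]],[[0,0,0],[0,0,0]]]'

```text
t: 12.82
ee_pos: [502.7, -56.7, 90.2]
orientation: [-2.156, -2.285, 0.0]
ft_force: [0.7, 0.0, -2.0]
width: 68.0
grasp_force: 30.0
```

Call:
jog_arm --motion '[[[0,0,0.7],[0,0,0]],[[0,0,0],[0,0,0]],[[0,0,0],[0,0,0]]]'

```text
t: 13.07
ee_pos: [502.8, -56.8, 89.7]
orientation: [2.156, 2.285, 0.0]
ft_force: [-0.3, -0.1, -0.5]
width: 67.8
grasp_force: 30.0
```

Call:
jog_arm --motion '[[[0,0,0.7],[0,0,0]],[[0,0,0],[0,0,0]],[[0,0,0],[0,0,0]]]'

```text
t: 13.32
ee_pos: [502.9, -56.8, 89.6]
orientation: [2.156, 2.285, 0.0]
ft_force: [-2.6, 0.0, 9.6]
width: 67.6
grasp_force: 30.0
```

The force shows contact at z 89.6, as expected. I ease back slightly and release.

Call:
jog_arm --motion '[[[0,0,-0.5],[0,0,0]],[[0,0,0],[0,0,0]]]'

```text
t: 13.48
ee_pos: [502.9, -56.8, 89.6]
orientation: [2.156, 2.285, 0.0]
ft_force: [-1.4, 0.4, 5.2]
width: 68.2
grasp_force: 30.0
```

Call:
jog_arm --motion '[[[0,0,0],[0,0,0]],[[0,0,0],[0,0,0]],[[0,0,0],[0,0,0]],[[0,0,0],[0,0,0]]]' --aperture 88

```text
t: 13.82
ee_pos: [502.8, -56.8, 89.2]
orientation: [2.156, 2.285, 0.0]
ft_force: [0.9, -1.3, -0.9]
width: 87.0
grasp_force: 0.0
```

Call:
jog_arm --motion '[[[0,0,-10],[0,0,0]],[[0,0,-20],[0,0,0]],[[0,0,-40],[0,0,0]],[[0,0,-40],[0,0,0]],[[0,0,-30],[0,0,0]]]'

```text
t: 14.23
ee_pos: [503.2, -56.8, 232.7]
orientation: [2.155, 2.284, 0.002]
ft_force: [0.8, -0.2, -0.4]
width: 87.7
grasp_force: 0.0
```

Call:
jog_arm --motion '[[[0,0,-10],[0,0,0]],[[0,0,0],[0,0,0]]]'

```text
t: 14.4
ee_pos: [504.4, -57.0, 242.6]
orientation: [2.153, 2.281, 0.006]
ft_force: [-0.1, 0.2, 0.4]
width: 87.7
grasp_force: 0.0
```

```bash
python3 -c "
from h import *
rel((475,110,240),1.625);w=ctrl.get_image('wrist');save(w,'w6')
c=blob(green(w),(280,250),500);e=cv2.fitEllipse(c);print(e,onz(w,e[0],98));R=np.array([onz(w,p,98)for p in c[:,0]]);print(np.ptp(R,0),R.min(0)/2+R.max(0)/2)"
```

```text
t 14.4 ee [504.4 -57.  242.6] tilt [ 0.006 -0.001] yang 0.058 shift [168.4 -19.7   2.2] turn -1.567
((278.6504211425781, 198.84689331054688), (80.13213348388672, 80.7188491821289), 82.3345947265625) [503.24162706 -55.07019055  98.        ]
[6.54108310e+01 6.76061379e+01 1.13686838e-13] [503.25213173 -56.40119499  98.        ]
```

View pics/w6.png

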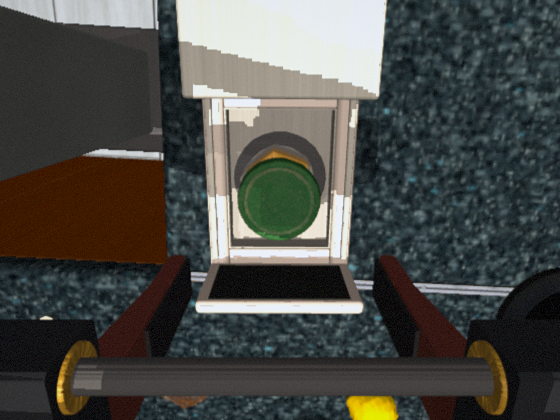

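The jar stands at (503,-56), within about 1 mm of the plate's centre and released. I'll close the gripper and push the bar shut from its +y side.

Call:
jog_arm --motion '[[[35,-3.5,0],[0,0,0]],[[35,-3.5,0],[0,0,0]],[[35,-3.5,0],[0,0,0]],[[35,-3.5,0],[0,0,0]],[[35,-3.5,0],[0,0,0]]]' --aperture 0

```text
t: 14.87
ee_pos: [473.2, 118.0, 236.9]
orientation: [-2.155, -2.283, 0.006]
ft_force: [0.1, -0.2, 0.4]
width: 58.1
grasp_force: 0.0
```

Call:
jog_arm --motion '[[[34,-3.5,0],[0,0,0]],[[0,0,0],[0,0,0]],[[0,0,25],[0,0,0]],[[0,0,0],[0,0,0]]]'

```text
t: 15.2
ee_pos: [466.4, 150.3, 209.6]
orientation: [-2.151, -2.284, 0.012]
ft_force: [-0.7, 0.1, -1.4]
width: 31.6
grasp_force: 0.0
```

```bash
python3 -c "
from h import *
rel((471,150,133),0.056);print(ctrl.get_obs()['width'])"
```

```text
t 15.2 ee [466.4 150.3 209.6] tilt [-0.008 -0.003] yang 0.06 shift [-0.4  5.2 76.6] turn 0.004
31.599838501388582
```

Call:
jog_arm --motion '[[[0,3,25],[0,0,0]],[[0,0,25],[0,0,0]],[[0,0,20],[0,0,0]],[[0,0,5],[0,0,0]],[[0,0,0],[0,0,0]]]' --aperture 0

```text
t: 15.62
ee_pos: [471.0, 149.8, 137.4]
orientation: [-2.155, -2.282, 0.008]
ft_force: [0.3, -0.7, 0.8]
width: 1.2
grasp_force: 0.0
```

Call:
jog_arm --motion '[[[0,0,0],[0,0,0]],[[0,0,0],[0,0,0]]]'

```text
t: 15.78
ee_pos: [473.3, 150.8, 140.2]
orientation: [2.156, 2.284, 0.002]
ft_force: [1.0, -0.6, -0.4]
width: 0.2
grasp_force: 0.0
```

```bash
python3 -c "
from h import *
rel((471,121,133),0.056);print(ctrl.get_obs()['width'],ctrl.get_obs()['ft_force'])"
```

```text
t 15.78 ee [473.3 150.8 140.2] tilt [0.001 0.   ] yang 0.058 shift [-29.6  -4.1   7.2] turn 0.002
0.21871126779045427 [ 1.04622531 -0.64916069 -0.3520706 ]
```

Call:
jog_arm --motion '[[[0,-3,6],[0,0,0]],[[-10,0,0],[0,0,0]],[[-10,0,0],[0,0,0]],[[-10,0,0],[0,0,0]],[[-15,0,0],[0,0,0]]]' --aperture 0

```text
t: 16.2
ee_pos: [472.1, 105.1, 133.6]
orientation: [-2.156, -2.285, -0.001]
ft_force: [-0.9, 2.0, 2.3]
width: 0.4
grasp_force: 1.1
```

Call:
jog_arm --motion '[[[-20,0,0],[0,0,0]],[[-20,0,0],[0,0,0]],[[-20,0,0],[0,0,0]],[[-20,0,0],[0,0,0]],[[-15,0,0],[0,0,0]]]'

```text
t: 16.62
ee_pos: [477.3, 8.9, 133.5]
orientation: [-2.157, -2.283, 0.0]
ft_force: [-1.5, 2.1, 1.2]
width: 0.7
grasp_force: 1.1
```

Call:
jog_arm --motion '[[[-10,0,0],[0,0,0]],[[-5,0,0],[0,0,0]],[[0,0,0],[0,0,0]]]'

```text
t: 16.87
ee_pos: [478.8, -5.2, 133.4]
orientation: [2.158, 2.283, 0.0]
ft_force: [0.7, 0.1, -0.7]
width: 0.5
grasp_force: 0.0
```

```bash
python3 -c "
from h import *
rel((471,-45,133),0.056)
t=ctrl.get_image('top');s=ctrl.get_image('scene');cv2.imwrite('pics/c7.png',np.hstack([cv2.resize(t['img'][150:270,100:300],(400,240)),cv2.resize(s['img'][190:390,210:350],(340,486))[:240],])[:,:,::-1])"
```

```text
t 16.87 ee [478.8  -5.2 133.4] tilt [ 0. -0.] yang 0.056 shift [-39.3 -10.    0.4] turn 0.0
```

Call:
jog_arm --motion '[[[-8,0,0],[0,0,0]],[[-8,0,0],[0,0,0]],[[-6,0,0],[0,0,0]],[[-4,0,0],[0,0,0]],[[0,0,0],[0,0,0]]]'

```text
t: 17.38
ee_pos: [480.4, -30.9, 133.3]
orientation: [2.156, 2.284, -0.0]
ft_force: [0.1, -0.8, 1.1]
width: 0.4
grasp_force: 0.0
```

Call:
jog_arm --motion '[[[-4,0,0],[0,0,0]],[[-4,0,0],[0,0,0]],[[0,0,0],[0,0,0]]]'

```text
t: 17.63
ee_pos: [480.8, -38.6, 133.3]
orientation: [2.156, 2.285, -0.0]
ft_force: [0.7, 0.0, 0.8]
width: 0.4
grasp_force: 0.0
```

Call:
jog_arm --motion '[[[-3,0,0],[0,0,0]],[[-3,0,0],[0,0,0]],[[0,0,0],[0,0,0]]]'

```text
t: 17.88
ee_pos: [480.8, -39.8, 133.3]
orientation: [-2.157, -2.277, -0.008]
ft_force: [0.4, 33.1, 3.7]
width: 0.4
grasp_force: 16.3
```

Call:
jog_arm --motion '[[[-2,0,0],[0,0,0]],[[-2,0,0],[0,0,0]],[[0,0,0],[0,0,0]]]'

```text
t: 18.13
ee_pos: [480.8, -40.2, 133.4]
orientation: [-2.155, -2.272, -0.014]
ft_force: [1.2, 57.0, 6.4]
width: 0.5
grasp_force: 28.5
```

The force climbs to 57 N at y ≈ -40, which is the end stop. I back off, rise and check.

Call:
jog_arm --motion '[[[8,0,0],[0,0,0]],[[15,0,0],[0,0,0]],[[0,0,-40],[0,0,0]],[[0,0,-40],[0,0,0]],[[0,0,-40],[0,0,0]]]'

```text
t: 18.55
ee_pos: [479.1, -24.7, 254.1]
orientation: [-2.154, -2.285, 0.003]
ft_force: [1.8, -0.9, -0.6]
width: 0.4
grasp_force: 0.0
```

Call:
jog_arm --motion '[[[40,0,0],[0,0,0]],[[40,0,0],[0,0,0]],[[40,0,0],[0,0,0]],[[40,0,0],[0,0,0]],[[0,0,0],[0,0,0]]]'

```text
t: 18.97
ee_pos: [470.3, 139.9, 253.7]
orientation: [-2.151, -2.29, -0.003]
ft_force: [-0.2, 0.1, 0.5]
width: 0.3
grasp_force: 0.0
```

Call:
jog_arm --motion '[[[40,0,0],[0,0,0]],[[40,0,0],[0,0,0]],[[40,0,0],[0,0,0]],[[0,0,0],[0,0,0]],[[0,0,0],[0,0,0]]]'

```text
t: 19.38
ee_pos: [463.4, 255.7, 253.0]
orientation: [2.152, 2.289, -0.001]
ft_force: [-0.7, -0.9, 0.4]
width: 0.5
grasp_force: 0.0
```

```bash
python3 -c "
from h import *
rel((471,250,250));t=ctrl.get_image('top');s=ctrl.get_image('scene')
cv2.imwrite('pics/c8.png',np.hstack([cv2.resize(t['img'][150:300,100:400],(500,250)),cv2.resize(s['img'][190:390,210:350],(300,429))[:250]])[:,:,::-1])
bt=blob(roi(t['img'].max(2)<90,215,240,180,240),(228,212),30);r=cv2.minAreaRect(bt);print(r,onz(t,r[0],136))"
```

```text
t 19.38 ee [463.4 255.7 253. ] tilt [-0.    -0.001] yang 0.062 shift [-6.1  7.3  3. ] turn None
((230.0, 214.0), (34.0, 6.0), 90.0) [479.00063663 -59.1400077  136.        ]
```

View pics/c8.png

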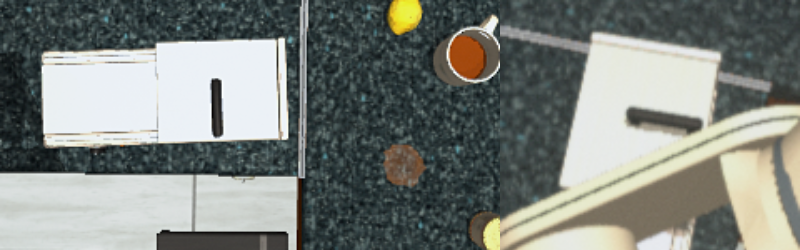

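The hood reaches the end frame at crop column 280, with no gap and the bar at y ≈ -59, in line with the plate's centre. The mug and lemon are in place and the arm is clear.

```bash
python3 -c "
from workcell import ctrl
print(ctrl.close_job())"
```

```text
the job is handed in; nothing more can be done
None
```

I handed in the job at about 19 s of the 61 s allowed: the honey jar stands about 1 mm from the plate's centre, the hood is pushed shut against its end stop, and the mug and lemon were not touched. The hand-in gave no pass/fail result.

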